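Seat the jig plate and present the steel bushing to it

ROBOT

A 6-joint arm with a two-finger parallel gripper is mounted at the origin on a cart in front of the work surface, level with it; the furniture and walls round the work are solid. World frame = base frame: x ahead of the robot, y to its left, z up, the work surface at z = 0. Lengths are in m, angles in degrees, forces in N, time in s.
With the tool pointing down it reaches from about 0.35 to 0.925 m from the base axis. Payload 6.4 kg.
Tool frame: the origin (TCP) lies at the very end of the fingers, on their centre line; the grasp point (between the pads) lies 19 mm behind it; z points along the fingers, y is the line along which they close (so a half turn about z gives the same grasp; the last joint's range is limited). The gripper opens to 85 mm and grips with 20 to 120 N. Pads are 22 mm wide; open, the fingers measure 114 mm over their backs; the gripper's body (76 mm by 85 mm) begins 54 mm behind the grasp point. The pads swing forward as they close: fully open they stand 13 mm farther back than shut.
Start: joints at [55.113, 14.043, 89.255, -0, 76.702, -9.975], TCP at [0.274, 0.59, 0.201] pointing down, gripper open.
Joint ranges: [-179.41, 179.41], [-58.25, 129.5], [7.25, 145.43], [-54.29, 234.29], [11.92, 165.04], [-157.13, 157.13]. Speed limits (degrees/s): [147.25, 147.25, 180, 180, 180, 180].

INTERFACE

Orientations are given as [roll, pitch, yaw] about the fixed x, y, z axes, in that order (R = Rz(yaw) Ry(pitch) Rx(roll)).
In Python, from plant import arm, grab_frame, camera_info, workorder gives the robot as it stands. The module is installed in compiled form; this text tells all that it offers.
- The arm moves only by the shell command python3 -m creep 'ROWS' [FORCE]. ROWS is JSON, a list of rows, each an object with "delta_pos": the shift along the tool's x, y, z normalised to -1 to 1, where 1 is 30 mm, a list of three; "roll": the turn about the tool's z normalised to -1 to 1, where 1 is 1.5 rad; "claw": the opening, from 0 (shut) to 1 (fully open). A call has 1 to 12 rows; each row shifts and turns the commanded pose from where the row before left it, along the tool's axes as they then stand; what a row does not reach is not made up. A row lasts 1/10 s, in which the tool goes at most 50 mm and 8.59 degrees, less where a joint would pass 70% of its speed; a pose out of reach is approached as far as the arm can. A call with a number of a shift or a turn outside -1 to 1 is refused whole. A call with a gripper value outside its range is refused whole. The fingers move at their own pace and stop on an object; FORCE is the grip in N (left out, the last holds). Time passes only in rows, so rows that do not move let the fingers close. It gives the time, the measured TCP pose, the force, the opening and the grip force at its end, in the units of the state.
- arm.state(): the state, without advancing time (a new reading comes with each control period).
- grab_frame(name): name is "side" or "top"; returns the picture (480x640x3 uint8, red, green, blue); there is no depth.
- camera_info(name): a dict with "fx", "fy", "cx", "cy" (pixels), "pose" (4x4, takes a point from camera to world coordinates). Camera axes: x right, y up, looking along -z (the intrinsics and any distortion apply to the point x, -y, -z); pixel columns grow to the right and rows downward; lengths in m; the calibration is good to about 2 mm. A picture is of the moment at which its call begins. camera_info takes no time and is no camera call.
- workorder.close_job(): hands the job in; it is judged then, once.
The state is a dict: "time": time; "q": joint angles; "qvel": joint speeds; "joint_efforts": joint torques, N m; "tcp_pos": TCP position; "tool_rot": TCP orientation; "contact_force": force on the tool from outside, world axes, zero at the start; "ft_torque": the same for the moment, N m; "opening": finger opening in m; "grasp_force": force on a finger pad.
Only numpy, scipy, OpenCV 4.12 (cv2) and the standard library are available. Lean on these libraries where they do the work, as an engineer would, in place of code of your own. Each camera call takes 0.05 s, during which the arm holds its last target. There are 200 camera calls.

TASK

Seat the loose aluminium jig plate on the dark base so that the base's two dowel pins go into its two end holes and it lies flush (either way round). Then find which of the two look-alike bushings in the blue rack is heavier: lift the left-hand one (as the robot sees them) straight up until it is a few centimetres clear of the rack, hold it there for a second and set it back in its pocket, and then lift the right-hand one in the same way. Finish while still holding the heavier bushing upright and still, spigot down, a few centimetres above the jig plate's centre bore and in line with it, with the lighter one standing in its own pocket and the jig plate still seated; do not disturb the other tools on the bench.

Things in the scene. Friction and masses are not known exactly. Their poses are not given: they have to be found in the camera images.
- jig_base: dark steel base fixed to the bench, 180 (x) x 84 (y) x 16 mm (z), origin: centre of underside. Two steel dowel pins, 10 mm diameter, stand on its top at x = +55 and -55 mm, y = 0; their tips are 36 mm above the bench (20 mm above the slab), the top 8 mm coned. The round hole in its middle plays no part.
- jig_plate: loose bright aluminium plate, 150 (x) x 56 (y) x 20 mm (z), 0.4 kg, lying flat; origin at the centre of its underside, z up. Through-holes: bore of 35 mm in the middle and dowel holes of 12 mm at x = +55 and -55 mm, y = 0. It can be gripped across its 56 mm width at the middle. Seated, its origin is 16 mm above the base's origin, and its x axis lies along the base's, either way round.
- jig_bore (a point): centre of the jig plate's 35 mm bore at the plate's top face
- rack: blue rack block fixed to the bench, 80 (x) x 190 (y) x 30 mm (z), origin at the centre of its underside; two through pockets of 34 mm diameter, 100 mm apart along its y
- pocket_left (a point): centre of the left-hand (+y) pocket's mouth, at the rack's top face, 30 mm above the bench
- pocket_right (a point): centre of the right-hand (-y) pocket's mouth, at the rack's top face, 30 mm above the bench
- bushing_a: bright headed bushing, 60 mm tall: spigot 30 mm dia x 26 mm, knurled head 46 mm dia x 34 mm above it, 18 mm bore; in a rack pocket the head spans 30 to 64 mm above the bench. Origin: centre of the spigot's lower end, z up. Grip across the head. Of bushing_a and _b one is steel (0.40 to 0.54 kg), one plated aluminium (0.14 to 0.20 kg), alike in looks; the name does not tell which.
- bushing_b: bright headed bushing, 60 mm tall: spigot 30 mm dia x 26 mm, knurled head 46 mm dia x 34 mm above it, 18 mm bore; in a rack pocket the head spans 30 to 64 mm above the bench. Origin: centre of the spigot's lower end, z up. Grip across the head. Of bushing_a and _b one is steel (0.40 to 0.54 kg), one plated aluminium (0.14 to 0.20 kg), alike in looks; the name does not tell which.
- screwdriver: yellow-handled screwdriver 27x222x29 mm, a bystander lying loose on the bench, origin at the centre of its underside; leave it where it is
- marker: red and white marker pen 15x132x16 mm, a bystander lying loose on the bench, origin at the centre of its underside; leave it where it is
- parallel: bright ground steel parallel bar 10x150x24 mm, a bystander lying loose on the bench, origin at the centre of its underside; leave it where it is
- hex_key: black bent hex key 34x110x6 mm, a bystander lying loose on the bench, origin at the centre of its underside; leave it where it is
Not all that is in view belongs to the job. There is more than one size of the jig_plate; the job needs the larger. What is shaped like the bushing_b but pink or yellow is not meant.

How it is judged:
By the outcome, as a careful person would: the job done as asked, in the order asked, and still so for the second after the job is handed in, while the arm keeps its last pose, push and grip.
It also fails if it takes over 72 s, if anything falls off the work surface, if the arm or the gripper's body presses on something with over 40 N, if the wrist force passes 120 N, or if a joint passes its speed limit or range.

## Working session

There is one attempt and no reset: what is moved stays moved. The work goes in short steps, Python scripts to look and compute and a shell command to move; the robot and the scene stay as the last step left them, time stands still between calls to the robot, and variables do not carry over. Pictures are saved under pics/ and viewed, at most 10 in all, crops included, and the job is handed in when it is done.

```bash
mkdir -p pics; python3 - <<'E'
from plant import arm, grab_frame, camera_info
import cv2
for n in("top","side"):
    cv2.imwrite(f"pics/{n}0.png",grab_frame(n)[:,:,::-1]); c=camera_info(n); print(n,{k:(v if k!='pose' else __import__('numpy').round(v,4).tolist()) for k,v in c.items()})
s=arm.state();print(s)
E
```

```text
top {'fx': 449.5227580980062, 'fy': 449.5227580980062, 'cx': 326.1751376878023, 'cy': 247.5798561009871, 'pose': [[0.0009, 0.9983, -0.0577, 0.4748], [-1.0, 0.001, 0.0012, 0.009], [0.0013, 0.0577, 0.9983, 1.0181], [0.0, 0.0, 0.0, 1.0]]}
side {'fx': 434.48673044869855, 'fy': 434.48673044869855, 'cx': 318.9036288237334, 'cy': 247.85588388708527, 'pose': [[0.828, 0.2687, -0.4922, -0.0094], [-0.5607, 0.3816, -0.7349, -0.7959], [-0.0097, 0.8844, 0.4666, 0.5785], [0.0, 0.0, 0.0, 1.0]]}
{'time': 0.1, 'q': array([ 5.51123274e+01,  1.40789744e+01,  8.93204824e+01,  3.66813091e-04,
        7.67017586e+01, -9.97420896e+00]), 'qvel': array([-0.12083089, -0.10562197, -0.16029709, -0.0293455 , -0.03946443,
        0.04264021]), 'joint_efforts': array([-4.78799848e-04, -4.30670142e+01, -3.27131009e+01, -1.28717152e-04,
        2.78988155e-03,  2.92252366e-05]), 'tcp_pos': array([0.27346311, 0.58904675, 0.20007935]), 'tool_rot': array([-1.79900376e+02, -1.78824284e-02,  1.55086436e+02]), 'contact_force': array([ 0.41664762, -0.09318098,  0.41811661]), 'ft_torque': array([ 0.00765024, -0.05306734,  0.01571287]), 'grasp_force': 0.0, 'opening': 0.08559994299808471}
```

View pics/top0.png

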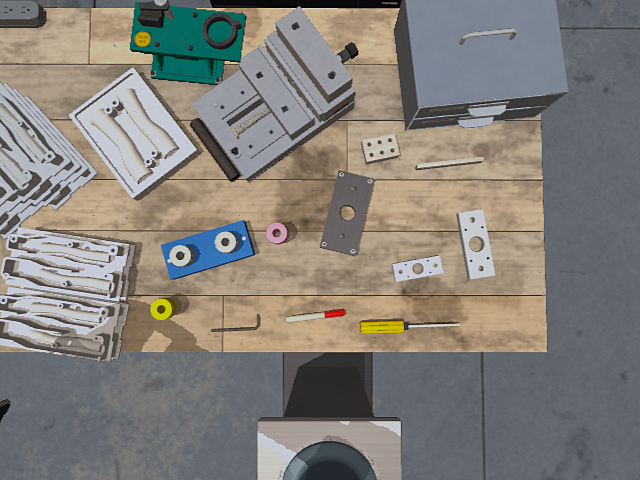

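View pics/side0.png

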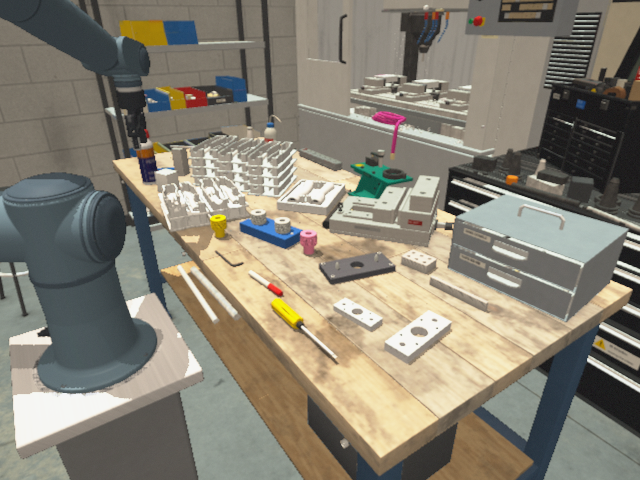

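The top view shows the large plate at about (476,243), the base at (347,213) and the rack with bushings at (180,255) and (226,241). The small plate at (418,268) and the pink and yellow look-alikes are decoys. I'll zoom in on the parts that matter.

```bash
cat > h.py <<'E'
import numpy as np, cv2
from plant import arm, grab_frame, camera_info
def world(n,uv,z):
    c=camera_info(n);P=np.array(c['pose']);u,v=uv
    d=P[:3,:3]@np.array([(u-c['cx'])/c['fx'],-(v-c['cy'])/c['fy'],-1]);o=P[:3,3]
    return o+d*(z-o[2])/d[2]
def pix(n,p):
    c=camera_info(n);P=np.array(c['pose']);q=P[:3,:3].T@(np.array(p)-P[:3,3])
    return np.array([c['cx']+c['fx']*q[0]/-q[2],c['cy']-c['fy']*q[1]/-q[2]])
E
python3 - <<'E'
import cv2,numpy as np
im=cv2.imread("pics/top0.png")
def c(x,y,w,h,s): return cv2.resize(im[y:y+h,x:x+w],None,fx=s,fy=s,interpolation=cv2.INTER_CUBIC)
a=c(445,195,60,95,6);b=c(315,165,65,95,6)
o=np.zeros((600,800,3),np.uint8);o[:,:360]=np.pad(a,((0,30),(0,0),(0,0)));o[:570,370:760]=b
cv2.imwrite("pics/z1.png",o)
E
```

```text
(no output)
```

View pics/z1.png

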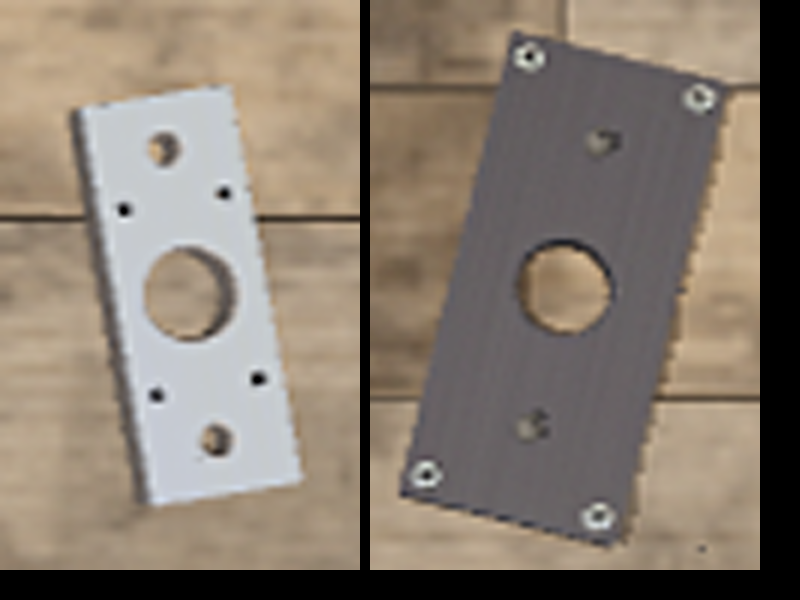

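The plate's holes are at zoomed (163,149), (190,294) and (217,440). The base's corner screws are at (529,57), (698,97), (427,474) and (598,516), with its central hole at (564,286). Next I'll convert these to world coordinates.

```bash
python3 - <<'E'
from h import *
f=lambda x,y,ox,oy:(ox+(x+.5)/6-.5,oy+(y+.5)/6-.5)
def ax(a,b): d=a-b; return np.degrees(np.arctan2(d[1],d[0])),np.hypot(*d[:2])
p=[world("top",f(x,y,445,195),.02) for x,y in((163,149),(190,294),(217,440))]
print("plate",np.round(p,4).tolist(),ax(p[0],p[2]))
s=[world("top",f(x-370,y,315,165),.016) for x,y in((529,57),(698,97),(427,474),(598,516),(564,286))]
print("base",np.mean(s[:4],0),s[4],ax(s[0]+s[1],s[2]+s[3]),ax(s[0],s[2]))
im=cv2.imread("pics/top0.png");hsv=cv2.cvtColor(im,cv2.COLOR_BGR2HSV)
for x0,y0 in((180,255),(226,241)):
    m=np.zeros(im.shape[:2],np.uint8);cv2.circle(m,(x0,y0),17,255,-1)
    m&=((hsv[...,1]<70)&(hsv[...,2]>120)).astype(np.uint8)*255
    c=max(cv2.findContours(m,0,1)[0],key=cv2.contourArea);(u,v),r=cv2.minEnclosingCircle(c)
    w=world("top",(u,v),.064);print("bush",u,v,r,w,"rack?")
im2=cv2.resize(im[210:290,155:265],None,fx=7,fy=7,interpolation=2);cv2.imwrite("pics/z2.png",im2)
E
```

```text
plate [[0.5958, -0.3172, 0.02], [0.5418, -0.3263, 0.02], [0.4877, -0.3353, 0.02]] (np.float64(9.476374743350942), np.float64(0.10967729182395325))
base [ 0.61254213 -0.03838383  0.016     ] [ 0.61218347 -0.03868439  0.016     ] (np.float64(-13.592774660483418), np.float64(0.3236617674718732)) (np.float64(-13.647814015942998), np.float64(0.16161827710620863))
bush 178.09091186523438 255.4545440673828 12.400110244750977 [0.51291483 0.3221775  0.064     ] rack?
bush 224.8867950439453 241.71697998046875 10.774741172790527 [0.54224991 0.22327151 0.064     ] rack?
```

View pics/z2.png

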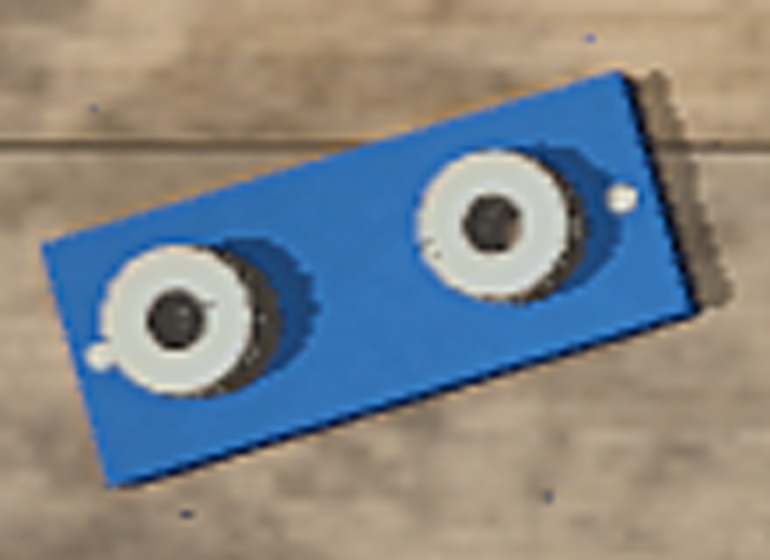

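Left bushing bore is at zoomed (176,320) and the right one at (493,225). The rack yaw is about 16.5°. All sizes check out: hole pitch measures 0.1097 against 0.110. Now I'll plan the first move.

```bash
cat >> h.py <<'E'
def go(p,yaw):
    """remaining: roll units, then tool-axis shift (units of 30mm) after that turn"""
    s=arm.state();y0=s['tool_rot'][2];d=(yaw-y0+180)%360-180
    a=np.radians(yaw);D=np.array(p)-s['tcp_pos']
    t=np.array([D[0]*np.cos(a)+D[1]*np.sin(a),D[0]*np.sin(a)-D[1]*np.cos(a),-D[2]])/.03
    print("t",round(s['time'],2),"tcp",s['tcp_pos'].round(4),"rot",s['tool_rot'].round(2),"F",s['contact_force'].round(1),"open",s['opening'].round(4),"g",round(s['grasp_force'],1),"| roll",round(np.radians(-d)/1.5,3),"shift",t.round(2))
E
python3 - <<'E'
from h import *
g=lambda x,y:world("top",(155+(x+.5)/7-.5,210+(y+.5)/7-.5),.064)
l,r=g(176.5,320),g(493,225);d=l-r;print(l,r,np.hypot(*d[:2]),np.degrees(np.arctan2(-d[0],d[1])))
go((.542,-.326,.08),189.5)
E
```

```text
[0.51327701 0.31858821 0.064     ] [0.54225591 0.22303088 0.064     ] 0.09985479149989988 16.870552467032635Traceback (most recent call last):
  File "<stdin>", line 4, in <module>
  File "h.py", line 15, in go
    print("t",round(s['time'],2),"tcp",s['tcp_pos'].round(4),"rot",s['tool_rot'].round(2),"F",s['contact_force'].round(1),"open",s['opening'].round(4),"g",round(s['grasp_force'],1),"| roll",round(np.radians(-d)/1.5,3),"shift",t.round(2))
                                                                                                                                 ^^^^^^^^^^^^^^^^^^
AttributeError: 'float' object has no attribute 'round'
```

```bash
sed -i "s/s\['opening'\].round(4)/round(s['opening'],4)/" h.py
python3 -m creep '[{"delta_pos":[0,0,0],"roll":-0.1,"claw":1},{"delta_pos":[0,0,0],"roll":-0.1,"claw":1},{"delta_pos":[0,0,0],"roll":-0.1,"claw":1},{"delta_pos":[0,0,0],"roll":-0.1,"claw":1}]' 50
python3 -c "
from h import *
go((.542,-.326,.08),189.5)"
```

```text
time: 0.5
tcp_pos: [0.2736, 0.5892, 0.2004]
tool_rot: [-180.0, -0.1, -170.2]
contact_force: [0.0, 0.4, -0.2]
opening: 0.0855
grasp_force: 0.0
t 0.5 tcp [0.2736 0.5892 0.2004] rot [-1.7995e+02 -5.0000e-02 -1.7018e+02] F [ 0.   0.4 -0.2] open 0.0855 g 0.0 | roll 0.004 shift [ -3.79 -31.57   4.01]
```

```bash

python3 -m creep '[{"delta_pos":[-0.12,-1,0],"roll":0,"claw":1},{"delta_pos":[-0.12,-1,0],"roll":0,"claw":1},{"delta_pos":[-0.12,-1,0],"roll":0,"claw":1},{"delta_pos":[-0.12,-1,0],"roll":0,"claw":1},{"delta_pos":[-0.12,-1,0],"roll":0,"claw":1},{"delta_pos":[-0.12,-1,0],"roll":0,"claw":1},{"delta_pos":[-0.12,-1,0],"roll":0,"claw":1},{"delta_pos":[-0.12,-1,0],"roll":0,"claw":1},{"delta_pos":[-0.12,-1,0],"roll":0,"claw":1},{"delta_pos":[-0.12,-1,0],"roll":0,"claw":1},{"delta_pos":[-0.12,-1,0],"roll":0,"claw":1},{"delta_pos":[-0.12,-1,0],"roll":0,"claw":1}]' >/dev/null
python3 -m creep '[{"delta_pos":[-0.12,-1,0],"roll":0,"claw":1},{"delta_pos":[-0.12,-1,0],"roll":0,"claw":1},{"delta_pos":[-0.12,-1,0],"roll":0,"claw":1},{"delta_pos":[-0.12,-1,0],"roll":0,"claw":1},{"delta_pos":[-0.12,-1,0],"roll":0,"claw":1},{"delta_pos":[-0.12,-1,0],"roll":0,"claw":1},{"delta_pos":[-0.12,-1,0],"roll":0,"claw":1},{"delta_pos":[-0.12,-1,0],"roll":0,"claw":1},{"delta_pos":[-0.12,-1,0],"roll":0,"claw":1},{"delta_pos":[-0.12,-1,0],"roll":0,"claw":1},{"delta_pos":[-0.12,-1,0],"roll":0,"claw":1},{"delta_pos":[-0.12,-1,0],"roll":0,"claw":1}]'
python3 -c "
from h import *
go((.542,-.326,.08),189.5)"
```

```text
time: 2.9
tcp_pos: [0.4773, -0.1076, 0.2007]
tool_rot: [180.0, -0.0, -170.5]
contact_force: [0.3, 0.4, 0.0]
opening: 0.0856
grasp_force: 0.0
t 2.9 tcp [ 0.4773 -0.1076  0.2007] rot [ 1.7998e+02 -3.0000e-02 -1.7055e+02] F [0.3 0.4 0. ] open 0.0856 g 0.0 | roll -0.001 shift [-0.93 -7.54  4.02]
```

```bash

python3 -m creep '[{"delta_pos":[-0.12,-1,0],"roll":0,"claw":1},{"delta_pos":[-0.12,-1,0],"roll":0,"claw":1},{"delta_pos":[-0.12,-1,0],"roll":0,"claw":1},{"delta_pos":[-0.12,-1,0.8],"roll":0,"claw":1},{"delta_pos":[-0.12,-1,0.8],"roll":0,"claw":1},{"delta_pos":[-0.12,-1,0.8],"roll":0,"claw":1},{"delta_pos":[-0.12,-1,0.8],"roll":0,"claw":1},{"delta_pos":[-0.09,-0.54,0.8],"roll":0,"claw":1},{"delta_pos":[0,0,0],"roll":0,"claw":1},{"delta_pos":[0,0,0],"roll":0,"claw":1}]'
python3 -c "
from h import *
go((.542,-.326,.005),189.5)
cv2.imwrite('pics/t1.png',np.hstack([cv2.resize(grab_frame('top')[180:310,400:530,::-1],(400,400)),cv2.resize(grab_frame('side')[260:390,350:480,::-1],(400,400))]))"
```

```text
time: 3.9
tcp_pos: [0.5416, -0.3244, 0.0805]
tool_rot: [179.9, -0.1, -170.5]
contact_force: [-0.5, 0.5, 0.9]
opening: 0.0855
grasp_force: 0.0
t 3.9 tcp [ 0.5416 -0.3244  0.0805] rot [ 1.7991e+02 -7.0000e-02 -1.7055e+02] F [-0.5  0.5  0.9] open 0.0855 g 0.0 | roll -0.001 shift [-0.   -0.05  2.52]
```

View pics/t1.png

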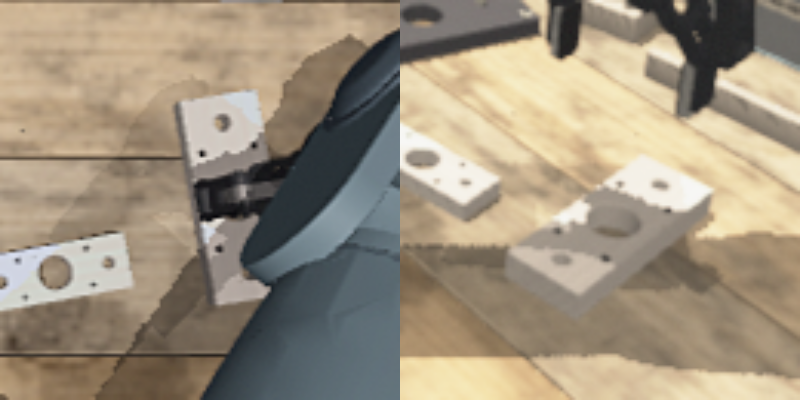

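The fingers straddle the plate at its middle. Descending and gripping.

```bash

python3 -m creep '[{"delta_pos":[0,-0.05,0.6],"roll":0,"claw":1},{"delta_pos":[0,0,0.6],"roll":0,"claw":1},{"delta_pos":[0,0,0.5],"roll":0,"claw":1},{"delta_pos":[0,0,0.4],"roll":0,"claw":1},{"delta_pos":[0,0,0.4],"roll":0,"claw":1},{"delta_pos":[0,0,0],"roll":0,"claw":1},{"delta_pos":[0,0,0],"roll":0,"claw":0.3},{"delta_pos":[0,0,0],"roll":0,"claw":0.3},{"delta_pos":[0,0,0],"roll":0,"claw":0.3},{"delta_pos":[0,0,0],"roll":0,"claw":0.3},{"delta_pos":[0,0,0],"roll":0,"claw":0.3},{"delta_pos":[0,0,0],"roll":0,"claw":0.3}]' 60
python3 -c "
from h import *
go((.542,-.326,.08),189.5)"
```

```text
time: 5.2
tcp_pos: [0.5425, -0.3265, 0.0063]
tool_rot: [-180.0, 0.0, -170.5]
contact_force: [-0.2, 0.3, 0.6]
opening: 0.0255
grasp_force: 0.0
t 5.2 tcp [ 0.5425 -0.3265  0.0063] rot [-1.7999e+02  1.0000e-02 -1.7054e+02] F [-0.2  0.3  0.6] open 0.0255 g 0.0 | roll -0.0 shift [ 0.01  0.02 -2.46]
```

```bash
python3 -c "
from h import *
cv2.imwrite('pics/t2.png',np.hstack([cv2.resize(grab_frame('top')[180:310,400:530,::-1],(400,400)),cv2.resize(grab_frame('side')[260:390,350:480,::-1],(400,400))]))"
```

```text
(no output)
```

View pics/t2.png

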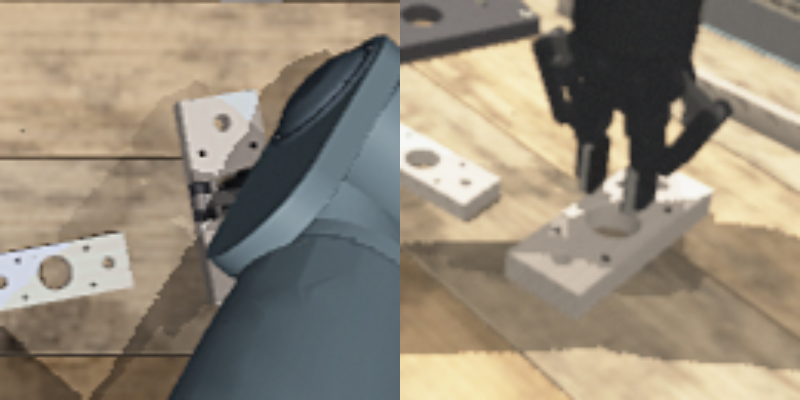

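```bash
python3 -c "
from h import *
for p in ((.5425,-.3265,.0063),(.5425,-.3265,.02),(.5425,-.3265,.035),(.5416,-.3244,.0805),(.5416,-.3244,.0935),(.5416,-.3244,.11)):
  print(p,((pix('side',p)-[350,260])*400/130+[400,0]).round())
print(arm.state()['q'])
"
```

```text
(0.5425, -0.3265, 0.0063) [606. 233.]
(0.5425, -0.3265, 0.02) [608. 216.]
(0.5425, -0.3265, 0.035) [610. 198.]
(0.5416, -0.3244, 0.0805) [614. 140.]
(0.5416, -0.3244, 0.0935) [616. 123.]
(0.5416, -0.3244, 0.11) [618. 101.]
[-4.12892653e+01  2.53273880e+01  9.72936104e+01 -4.61748424e-04
  5.73751361e+01 -1.40753823e+02]
```

The fingertips visibly stand about 29 mm above the reported TCP, at z≈0.035 in the picture, so the pads closed over the top of the plate. I'll reopen and descend in small steps, watching the force.

```bash

python3 -m creep '[{"delta_pos":[0,0,0],"roll":0,"claw":1},{"delta_pos":[0,0,0],"roll":0,"claw":1},{"delta_pos":[0,0,0],"roll":0,"claw":1},{"delta_pos":[0,0,0],"roll":0,"claw":1},{"delta_pos":[0,0,0],"roll":0,"claw":1},{"delta_pos":[0,0,0],"roll":0,"claw":1},{"delta_pos":[0,0,0.2],"roll":0,"claw":1},{"delta_pos":[0,0,0.2],"roll":0,"claw":1},{"delta_pos":[0,0,0.2],"roll":0,"claw":1},{"delta_pos":[0,0,0],"roll":0,"claw":1}]' 60
python3 -c "
from h import *
cv2.imwrite('pics/t3.png',cv2.resize(grab_frame('side')[260:390,350:480,::-1],(520,520)))"
```

```text
time: 6.3
tcp_pos: [0.5415, -0.3257, -0.0135]
tool_rot: [179.9, -0.1, -170.5]
contact_force: [0.7, -0.8, -0.6]
opening: 0.0853
grasp_force: 0.0
```

View pics/t3.png

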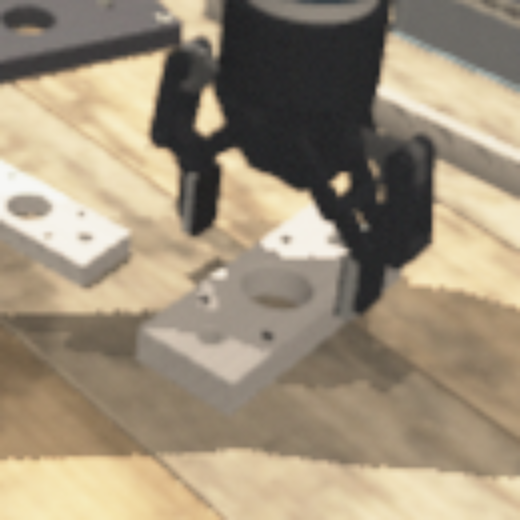

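The open tips stand about 10 mm above the plate top, which fits the 29 mm offset. Lowering 18 mm more and closing.

```bash

python3 -m creep '[{"delta_pos":[0,0,0.2],"roll":0,"claw":1},{"delta_pos":[0,0,0.2],"roll":0,"claw":1},{"delta_pos":[0,0,0.2],"roll":0,"claw":1},{"delta_pos":[0,0,0],"roll":0,"claw":1}]' 60
python3 -m creep '[{"delta_pos":[0,0,0],"roll":0,"claw":0.4},{"delta_pos":[0,0,0],"roll":0,"claw":0.4},{"delta_pos":[0,0,0],"roll":0,"claw":0.4},{"delta_pos":[0,0,0],"roll":0,"claw":0.4},{"delta_pos":[0,0,0],"roll":0,"claw":0.4},{"delta_pos":[0,0,0],"roll":0,"claw":0.4}]' 60

```

```text
time: 6.75
tcp_pos: [0.5416, -0.3258, -0.0313]
tool_rot: [179.9, -0.1, -170.5]
contact_force: [-0.3, -1.3, -0.1]
opening: 0.0853
grasp_force: 0.0
time: 7.35
tcp_pos: [0.543, -0.3271, -0.029]
tool_rot: [-179.9, 0.1, -170.5]
contact_force: [0.6, -0.9, 5.4]
opening: 0.0546
grasp_force: 67.2
```

```bash

python3 -m creep '[{"delta_pos":[0,0,-0.3],"roll":0,"claw":0.4},{"delta_pos":[0,0,-0.6],"roll":0,"claw":0.4},{"delta_pos":[0,0,-0.7],"roll":0,"claw":0.4},{"delta_pos":[0,0,-0.7],"roll":0,"claw":0.4},{"delta_pos":[0,0,-0.2],"roll":0.09,"claw":0.4},{"delta_pos":[0,0,0],"roll":0.09,"claw":0.4},{"delta_pos":[0,0,0],"roll":0.089,"claw":0.4},{"delta_pos":[0,0,0],"roll":0,"claw":0.4}]' 60
python3 -c "
from h import *
go((.6125,-.0385,.03),166.4)"

```

```text
time: 8.15
tcp_pos: [0.542, -0.326, 0.0455]
tool_rot: [180.0, -0.0, 166.4]
contact_force: [0.6, 0.4, -3.9]
opening: 0.0546
grasp_force: 66.3
t 8.15 tcp [ 0.542  -0.326   0.0455] rot [ 1.7998e+02 -3.0000e-02  1.6637e+02] F [ 0.6  0.4 -3.9] open 0.0546 g 66.3 | roll -0.0 shift [-0.03  9.87  0.52]
```

```bash

python3 -m creep '[{"delta_pos":[0,0.4,0],"roll":0,"claw":0.4},{"delta_pos":[0,0.8,0],"roll":0,"claw":0.4},{"delta_pos":[0,1,0],"roll":0,"claw":0.4},{"delta_pos":[0,1,0],"roll":0,"claw":0.4},{"delta_pos":[0,1,0],"roll":0,"claw":0.4},{"delta_pos":[0,1,0],"roll":0,"claw":0.4},{"delta_pos":[0,1,0],"roll":0,"claw":0.4},{"delta_pos":[0,1,0],"roll":0,"claw":0.4},{"delta_pos":[0,1,0],"roll":0,"claw":0.4},{"delta_pos":[0,0.9,0],"roll":0,"claw":0.4},{"delta_pos":[0,0.5,0],"roll":0,"claw":0.4},{"delta_pos":[-0.03,0.27,0],"roll":0,"claw":0.4}]' 60 >/dev/null
python3 -m creep '[{"delta_pos":[0,0,0.3],"roll":0,"claw":0.4},{"delta_pos":[0,0,0.4],"roll":0,"claw":0.4},{"delta_pos":[0,0,0.2],"roll":0,"claw":0.4},{"delta_pos":[0,0,0],"roll":0,"claw":0.4}]' 60
python3 -c "
from h import *
go((.6125,-.0385,.03),166.4)
t=grab_frame('top')[:,:,::-1];s=grab_frame('side')[:,:,::-1];cv2.imwrite('pics/t4f.png',t);cv2.imwrite('pics/s4f.png',s)
o=np.zeros((600,800,3),np.uint8);o[:600,:400]=cv2.resize(t[160:265,310:380],(400,600),interpolation=2);o[:400,400:]=cv2.resize(s[210:310,305:405],(400,400),interpolation=2)
cv2.imwrite('pics/t4.png',o)"

```

```text
time: 9.75
tcp_pos: [0.6114, -0.0395, 0.0158]
tool_rot: [-180.0, -0.2, 166.3]
contact_force: [-0.2, -0.5, -4.0]
opening: 0.0543
grasp_force: 66.2
t 9.75 tcp [ 0.6114 -0.0395  0.0158] rot [-179.99   -0.23  166.28] F [-0.2 -0.5 -4. ] open 0.0543 g 66.2 | roll -0.001 shift [-0.03  0.04 -0.47]
```

View pics/t4.png

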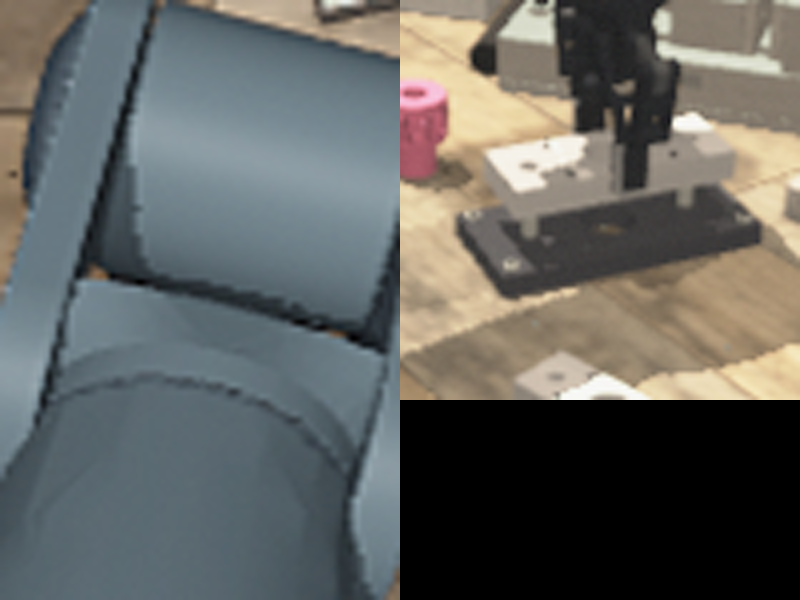

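```bash
python3 -c "
from h import *
c=lambda p:((pix('side',p)-[305,210]+.5)*4+[400,0]).round(1)
a=np.radians(-13.6);u=np.array([np.cos(a),np.sin(a)])
b=np.array([.6125,-.0385]);t=np.array([.6114,-.0395])
for s in(-1,1):
  print('pin',c([*(b+s*.055*u),.016]),c([*(b+s*.055*u),.025]))
  for z in(.06,.065,.07):print(z,c([*(t+s*.055*u),z]))
n=np.array([-u[1],u[0]])
for z in(.04,.045,.05):print('bottom front corners',z,c([*(t-.075*u-.028*n),z]),c([*(t+.075*u-.028*n),z]))
for s,q in((-1,-1),(-1,1),(1,-1)):print('base corner',c([*(b+s*.09*u+q*.042*n),.016]))
"

```

```text
pin [526.8 233.1] [527.  220.8]
0.06 [527.  173.5]
0.065 [527.  166.5]
0.07 [527.1 159.4]
pin [681.6 202. ] [682.3 190. ]
0.06 [684.7 143.6]
0.065 [685.1 136.7]
0.07 [685.5 129.8]
bottom front corners 0.04 [514.  228.1] [731.2 184.8]
bottom front corners 0.045 [514.1 221. ] [731.7 178. ]
bottom front corners 0.05 [514.1 214. ] [732.2 171.1]
base corner [500.2 276.1]
base corner [452.5 212.6]
base corner [760.3 222.1]
```

```bash
python3 -c "
from h import *
s=cv2.imread('pics/s4f.png');cv2.imwrite('pics/t5.png',cv2.resize(s[235:290,315:400],(765,495),interpolation=2))"

```

```text
(no output)
```

View pics/t5.png

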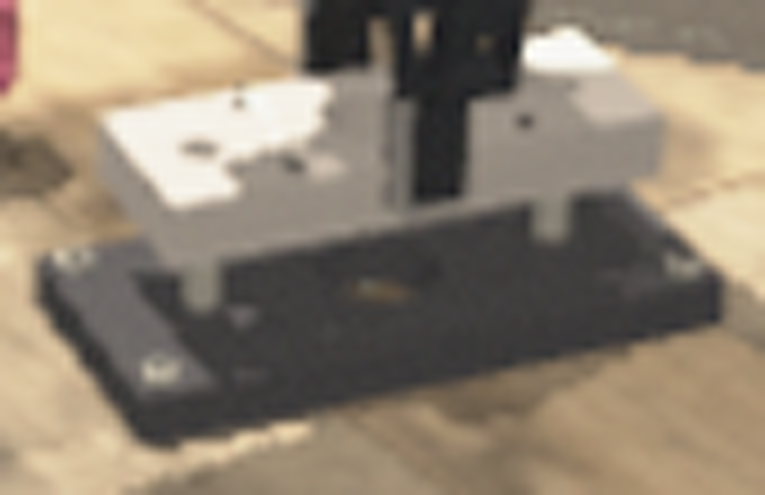

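Side view: left pin base at crop (202,300), left plate hole at (201,149), right pin at (553,232). The plate sits about 1.5 mm short along its length, which matches the TCP reading. I'll correct that and lower.

```bash

python3 -m creep '[{"delta_pos":[-0.04,0.03,0.1],"roll":0,"claw":0.4},{"delta_pos":[0,0,0.15],"roll":0,"claw":0.4},{"delta_pos":[0,0,0.15],"roll":0,"claw":0.4},{"delta_pos":[0,0,0],"roll":0,"claw":0.4},{"delta_pos":[0,0,0],"roll":0,"claw":0.4}]' 60
python3 -c "
from h import *
go((.6125,-.0385,-.014),166.4)"
python3 -m creep '[{"delta_pos":[0,0,0.1],"roll":0,"claw":0.4},{"delta_pos":[0,0,0.1],"roll":0,"claw":0.4},{"delta_pos":[0,0,0],"roll":0,"claw":0.4}]' 60
python3 -c "
from h import *
go((.6125,-.0385,-.014),166.4)"

```

```text
time: 10.35
tcp_pos: [0.6144, -0.0383, 0.0058]
tool_rot: [-180.0, -0.0, 166.4]
contact_force: [0.4, 0.4, -4.2]
opening: 0.0548
grasp_force: 66.3
t 10.35 tcp [ 0.6144 -0.0383  0.0058] rot [-1.8000e+02 -3.0000e-02  1.6635e+02] F [ 0.4  0.4 -4.2] open 0.0548 g 66.3 | roll -0.001 shift [ 0.06 -0.02  0.66]
time: 10.65
tcp_pos: [0.6141, -0.0382, -0.0005]
tool_rot: [180.0, -0.1, 166.3]
contact_force: [0.5, 0.4, -3.9]
opening: 0.0546
grasp_force: 66.3
t 10.65 tcp [ 6.141e-01 -3.820e-02 -5.000e-04] rot [ 1.8000e+02 -6.0000e-02  1.6635e+02] F [ 0.5  0.4 -3.9] open 0.0546 g 66.3 | roll -0.001 shift [ 0.05 -0.02  0.45]
```

```bash

python3 -m creep '[{"delta_pos":[0,0,0.1],"roll":0,"claw":0.4},{"delta_pos":[0,0,0.1],"roll":0,"claw":0.4},{"delta_pos":[0,0,0],"roll":0,"claw":0.4}]' 60

```

```text
time: 10.95
tcp_pos: [0.6142, -0.0386, -0.0065]
tool_rot: [-180.0, -0.0, 166.3]
contact_force: [-0.7, -1.2, -4.5]
opening: 0.0543
grasp_force: 66.2
```

```bash

python3 -m creep '[{"delta_pos":[0,0,0.1],"roll":0,"claw":0.4},{"delta_pos":[0,0,0.07],"roll":0,"claw":0.4},{"delta_pos":[0,0,0],"roll":0,"claw":0.4},{"delta_pos":[0,0,0],"roll":0,"claw":0.4}]' 60

```

```text
time: 11.35
tcp_pos: [0.6143, -0.0386, -0.0114]
tool_rot: [-180.0, -0.0, 166.3]
contact_force: [-1.0, -3.3, -5.9]
opening: 0.0545
grasp_force: 66.1
```

```bash

python3 -m creep '[{"delta_pos":[0,0,0.05],"roll":0,"claw":0.4},{"delta_pos":[0,0,0],"roll":0,"claw":0.4},{"delta_pos":[0,0,0],"roll":0,"claw":0.4}]' 60
python3 -m creep '[{"delta_pos":[0,0,0.05],"roll":0,"claw":0.4},{"delta_pos":[0,0,0],"roll":0,"claw":0.4},{"delta_pos":[0,0,0],"roll":0,"claw":0.4}]' 60

```

```text
time: 11.65
tcp_pos: [0.6144, -0.0386, -0.0125]
tool_rot: [-180.0, -0.0, 166.3]
contact_force: [-2.5, -3.1, -3.5]
opening: 0.0548
grasp_force: 66.4
time: 11.95
tcp_pos: [0.6144, -0.0386, -0.013]
tool_rot: [-180.0, -0.0, 166.4]
contact_force: [-6.5, -3.4, 4.5]
opening: 0.0545
grasp_force: 67.2
```

Contact is at the expected height (grip −0.029 plus 0.016). Releasing and rising.

```bash

python3 -m creep '[{"delta_pos":[0,0,0],"roll":0,"claw":0.8},{"delta_pos":[0,0,0],"roll":0,"claw":0.8},{"delta_pos":[0,0,0],"roll":0,"claw":1},{"delta_pos":[0,0,0],"roll":0,"claw":1},{"delta_pos":[0,0,-0.3],"roll":0,"claw":1},{"delta_pos":[0,0,-0.7],"roll":0,"claw":1},{"delta_pos":[0,0,-1],"roll":0,"claw":1},{"delta_pos":[0,0,-1],"roll":0,"claw":1},{"delta_pos":[0,0,-1],"roll":0,"claw":1},{"delta_pos":[0,0,0],"roll":0,"claw":1}]' 60
python3 -c "
from h import *
go((.5133,.3186,.12),196.5)
s=grab_frame('side')[:,:,::-1];cv2.imwrite('pics/s6f.png',s);cv2.imwrite('pics/t6.png',cv2.resize(s[225:300,305:405],(800,600),interpolation=2))"

```

```text
time: 12.95
tcp_pos: [0.6183, -0.0391, 0.1123]
tool_rot: [180.0, 0.6, 166.4]
contact_force: [1.0, 0.0, 1.8]
opening: 0.0854
grasp_force: 0.0
t 12.95 tcp [ 0.6183 -0.0391  0.1123] rot [179.99   0.61 166.35] F [1.  0.  1.8] open 0.0854 g 0.0 | roll -0.351 shift [-0.03 12.43 -0.26]
```

View pics/t6.png

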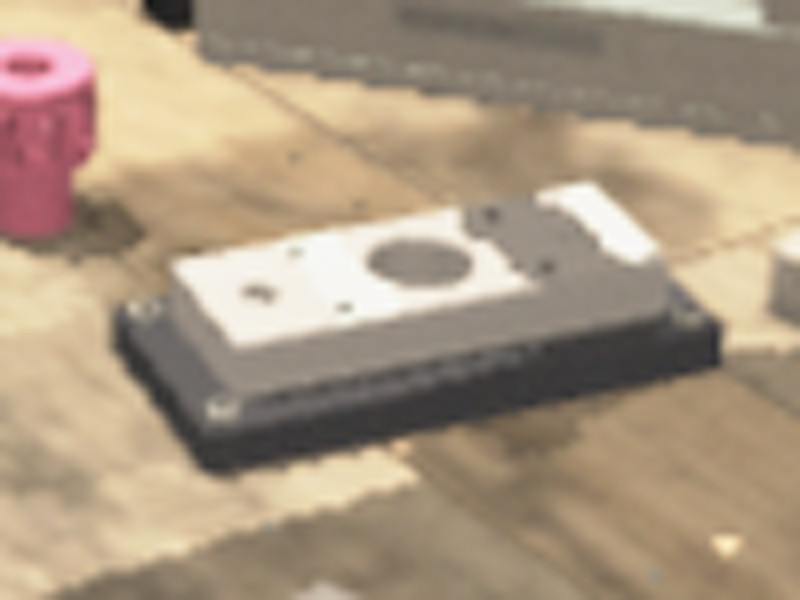

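The plate is seated flush with the left pin visible in its hole. Now for the left bushing, closing across the rack's width at yaw 106.5.

```bash

python3 -m creep '[{"delta_pos":[0,0,0],"roll":0.1,"claw":1},{"delta_pos":[0,0,0],"roll":0.1,"claw":1},{"delta_pos":[0,0,0],"roll":0.1,"claw":1},{"delta_pos":[0,0,0],"roll":0.1,"claw":1},{"delta_pos":[0,0,0],"roll":0.1,"claw":1},{"delta_pos":[0,0,0],"roll":0.1,"claw":1},{"delta_pos":[0,0,0],"roll":0.097,"claw":1}]' 60
python3 -c "
from h import *
go((.5138,.3186,.07),106.5)"

```

```text
time: 13.7
tcp_pos: [0.6136, -0.0381, 0.1046]
tool_rot: [-179.9, -0.1, 106.1]
contact_force: [-0.1, 0.2, -0.7]
opening: 0.0857
grasp_force: 0.0
t 13.7 tcp [ 0.6136 -0.0381  0.1046] rot [-1.7988e+02 -8.0000e-02  1.0609e+02] F [-0.1  0.2 -0.7] open 0.0857 g 0.0 | roll -0.005 shift [12.34  0.19  1.15]
```

```bash

python3 -m creep '[{"delta_pos":[0.7,0,0],"roll":0,"claw":1},{"delta_pos":[1,0,0],"roll":0,"claw":1},{"delta_pos":[1,0,0],"roll":0,"claw":1},{"delta_pos":[1,0,0],"roll":0,"claw":1},{"delta_pos":[1,0,0],"roll":0,"claw":1},{"delta_pos":[1,0,0],"roll":0,"claw":1},{"delta_pos":[1,0.1,0],"roll":0,"claw":1},{"delta_pos":[1,0.1,0],"roll":0,"claw":1},{"delta_pos":[1,0,0],"roll":0,"claw":1},{"delta_pos":[1,0,0],"roll":0,"claw":1},{"delta_pos":[1,0,0],"roll":0,"claw":1},{"delta_pos":[1,0,0],"roll":0,"claw":1}]' 60 >/dev/null
python3 -m creep '[{"delta_pos":[0.64,0,0],"roll":0,"claw":1},{"delta_pos":[0,0,0],"roll":0,"claw":1},{"delta_pos":[0,0,0],"roll":0,"claw":1}]' 60 >/dev/null
python3 -c "
from h import *
go((.5138,.3186,.010),106.5)"

```

```text
t 15.2 tcp [0.5148 0.3181 0.105 ] rot [-1.7990e+02  2.0000e-02  1.0649e+02] F [-0.2 -1.   0.4] open 0.0852 g 0.0 | roll -0.0 shift [ 0.03 -0.03  3.17]
```

```bash

python3 -m creep '[{"delta_pos":[0,-0.03,0.6],"roll":0,"claw":1},{"delta_pos":[0,0,0.7],"roll":0,"claw":1},{"delta_pos":[0,0,0.5],"roll":0,"claw":1},{"delta_pos":[0,0,0.4],"roll":0,"claw":1},{"delta_pos":[0,0,0],"roll":0,"claw":1}]' 50
python3 -m creep '[{"delta_pos":[0,0,0.4],"roll":0,"claw":1},{"delta_pos":[0,0,0.35],"roll":0,"claw":1},{"delta_pos":[0,0,0.2],"roll":0,"claw":1},{"delta_pos":[0,0,0],"roll":0,"claw":1}]' 50
python3 -m creep '[{"delta_pos":[0,0,0],"roll":0,"claw":0.4},{"delta_pos":[0,0,0],"roll":0,"claw":0.4},{"delta_pos":[0,0,0],"roll":0,"claw":0.4},{"delta_pos":[0,0,0],"roll":0,"claw":0.4},{"delta_pos":[0,0,0],"roll":0,"claw":0.4},{"delta_pos":[0,0,0],"roll":0,"claw":0.4},{"delta_pos":[0,0,0],"roll":0,"claw":0.4}]' 50

```

```text
time: 15.7
tcp_pos: [0.5134, 0.317, 0.0378]
tool_rot: [-179.8, 0.0, 106.4]
contact_force: [0.5, 0.2, 0.1]
opening: 0.0855
grasp_force: 0.0
time: 16.1
tcp_pos: [0.5138, 0.3178, 0.0102]
tool_rot: [-179.9, 0.0, 106.4]
contact_force: [0.1, 0.7, -0.2]
opening: 0.0855
grasp_force: 0.0
time: 16.8
tcp_pos: [0.5153, 0.3185, 0.0124]
tool_rot: [179.9, -0.0, 106.4]
contact_force: [-0.2, 0.5, 5.6]
opening: 0.0442
grasp_force: 51.4
```

Gripped at 44 mm. Lifting straight up and holding.

```bash

python3 -m creep '[{"delta_pos":[0,0,-0.2],"roll":0,"claw":0.4},{"delta_pos":[0,0,-0.4],"roll":0,"claw":0.4},{"delta_pos":[0,0,-0.4],"roll":0,"claw":0.4},{"delta_pos":[0,0,-0.4],"roll":0,"claw":0.4},{"delta_pos":[0,0,-0.4],"roll":0,"claw":0.4},{"delta_pos":[0,0,-0.3],"roll":0,"claw":0.4},{"delta_pos":[0,0,-0.1],"roll":0,"claw":0.4},{"delta_pos":[0,0,0],"roll":0,"claw":0.4},{"delta_pos":[0,0,0],"roll":0,"claw":0.4},{"delta_pos":[0,0,0],"roll":0,"claw":0.4}]' 50
for i in 1 2 3; do python3 -m creep '[{"delta_pos":[0,0,0],"roll":0,"claw":0.4},{"delta_pos":[0,0,0],"roll":0,"claw":0.4},{"delta_pos":[0,0,0],"roll":0,"claw":0.4},{"delta_pos":[0,0,0],"roll":0,"claw":0.4}]' 50; done
python3 -c "
from h import *
cv2.imwrite('pics/s7.png',grab_frame('side')[:,:,::-1])"
```

```text
time: 17.8
tcp_pos: [0.5141, 0.3179, 0.0767]
tool_rot: [-179.9, 0.0, 106.4]
contact_force: [0.3, 0.6, -2.2]
opening: 0.0442
grasp_force: 51.5
time: 18.2
tcp_pos: [0.5146, 0.3181, 0.0774]
tool_rot: [-180.0, 0.0, 106.4]
contact_force: [-0.3, 0.4, -2.5]
opening: 0.0444
grasp_force: 51.5
time: 18.6
tcp_pos: [0.5146, 0.3181, 0.0775]
tool_rot: [-180.0, -0.0, 106.4]
contact_force: [0.2, 0.6, -1.4]
opening: 0.0445
grasp_force: 51.5
time: 19.0
tcp_pos: [0.5146, 0.3182, 0.0775]
tool_rot: [-180.0, -0.0, 106.4]
contact_force: [-0.7, 0.7, -1.6]
opening: 0.044
grasp_force: 51.5
```

Left weighs about 1.8 N, so it is the light one. Setting it back.

```bash

python3 -m creep '[{"delta_pos":[0,0,0.3],"roll":0,"claw":0.4},{"delta_pos":[0,0,0.4],"roll":0,"claw":0.4},{"delta_pos":[0,0,0.4],"roll":0,"claw":0.4},{"delta_pos":[0,0,0.3],"roll":0,"claw":0.4},{"delta_pos":[0,0,0.3],"roll":0,"claw":0.4},{"delta_pos":[0,0,0.2],"roll":0,"claw":0.4},{"delta_pos":[0,0,0.1],"roll":0,"claw":0.4},{"delta_pos":[0,0,0],"roll":0,"claw":0.4}]' 50
python3 -m creep '[{"delta_pos":[0,0,0.1],"roll":0,"claw":0.4},{"delta_pos":[0,0,0.05],"roll":0,"claw":0.4},{"delta_pos":[0,0,0],"roll":0,"claw":0.4},{"delta_pos":[0,0,0],"roll":0,"claw":0.4}]' 50

```

```text
time: 19.85
tcp_pos: [0.5145, 0.3181, 0.0171]
tool_rot: [-180.0, 0.0, 106.4]
contact_force: [0.4, 0.1, -1.9]
opening: 0.0442
grasp_force: 51.5
time: 20.25
tcp_pos: [0.5147, 0.3182, 0.0132]
tool_rot: [180.0, -0.0, 106.4]
contact_force: [-0.0, 1.0, -1.8]
opening: 0.0448
grasp_force: 51.5
```

```bash

python3 -m creep '[{"delta_pos":[0,0,0.04],"roll":0,"claw":0.4},{"delta_pos":[0,0,0],"roll":0,"claw":0.4},{"delta_pos":[0,0,0],"roll":0,"claw":0.4}]' 50
python3 -m creep '[{"delta_pos":[0,0,0],"roll":0,"claw":0.7},{"delta_pos":[0,0,0],"roll":0,"claw":0.7},{"delta_pos":[0,0,0],"roll":0,"claw":1},{"delta_pos":[0,0,0],"roll":0,"claw":1},{"delta_pos":[0,0,-0.4],"roll":0,"claw":1},{"delta_pos":[0,0,-0.8],"roll":0,"claw":1},{"delta_pos":[0,0,-0.8],"roll":0,"claw":1},{"delta_pos":[0,0,-0.8],"roll":0,"claw":1},{"delta_pos":[0,0,0],"roll":0,"claw":1}]' 50
python3 -c "
from h import *
g=lambda x,y:world('top',(155+(x+.5)/7-.5,210+(y+.5)/7-.5),.064)
print(g(493,225))
go((.5428,.2230,.010),106.5)
cv2.imwrite('pics/s8.png',grab_frame('side')[:,:,::-1])
a=cv2.imread('pics/side0.png').astype(int);b=cv2.imread('pics/s8.png').astype(int);c=cv2.imread('pics/s7.png').astype(int)
print(pix('side',(.514,.318,.064)))
for n,i in(('back',b),('lifted',c)):print(n,abs(i-a).mean(2)[210:238,240:300].mean(), abs(i-a).mean(2)[206:220,248:270].mean())"
```

```text
time: 20.55
tcp_pos: [0.515, 0.3183, 0.0124]
tool_rot: [180.0, -0.0, 106.4]
contact_force: [-1.8, -1.1, 3.1]
opening: 0.0447
grasp_force: 52.1
time: 21.45
tcp_pos: [0.5177, 0.3194, 0.1009]
tool_rot: [179.5, -0.0, 106.4]
contact_force: [-0.6, 0.4, -0.2]
opening: 0.0852
grasp_force: 0.0
[0.54225591 0.22303088 0.064     ]
t 21.45 tcp [0.5177 0.3194 0.1009] rot [ 1.7950e+02 -4.0000e-02  1.0645e+02] F [-0.6  0.4 -0.2] open 0.0852 g 0.0 | roll -0.001 shift [-3.32 -0.11  3.03]
[257.42027674 211.33128922]
back 13.73293650793651 6.792207792207792
lifted 20.460515873015876 36.290043290043286
```

```bash

python3 -m creep '[{"delta_pos":[-0.5,0,0],"roll":0,"claw":1},{"delta_pos":[-0.9,0,0],"roll":0,"claw":1},{"delta_pos":[-0.9,0,0],"roll":0,"claw":1},{"delta_pos":[-0.7,0,0],"roll":0,"claw":1},{"delta_pos":[-0.31,0,0],"roll":0,"claw":1},{"delta_pos":[0,0,0],"roll":0,"claw":1},{"delta_pos":[0,0,0],"roll":0,"claw":1},{"delta_pos":[0,0,0],"roll":0,"claw":1}]' 50
python3 -c "
from h import *
go((.5428,.2230,.010),106.5)"
```

```text
time: 22.3
tcp_pos: [0.5423, 0.2236, 0.0955]
tool_rot: [-180.0, -0.0, 106.5]
contact_force: [0.6, 0.4, -0.5]
opening: 0.0855
grasp_force: 0.0
t 22.3 tcp [0.5423 0.2236 0.0955] rot [-1.7997e+02 -1.0000e-02  1.0650e+02] F [ 0.6  0.4 -0.5] open 0.0855 g 0.0 | roll -0.0 shift [-0.02  0.01  2.85]
```

```bash

python3 -m creep '[{"delta_pos":[0,0,0.5],"roll":0,"claw":1},{"delta_pos":[0,0,0.6],"roll":0,"claw":1},{"delta_pos":[0,0,0.5],"roll":0,"claw":1},{"delta_pos":[0,0,0.3],"roll":0,"claw":1},{"delta_pos":[0,0,0],"roll":0,"claw":1}]' 50
python3 -m creep '[{"delta_pos":[0,0,0.4],"roll":0,"claw":1},{"delta_pos":[0,0,0.3],"roll":0,"claw":1},{"delta_pos":[0,0,0.2],"roll":0,"claw":1},{"delta_pos":[0,0,0],"roll":0,"claw":1}]' 50
python3 -m creep '[{"delta_pos":[0,0,0],"roll":0,"claw":0.4},{"delta_pos":[0,0,0],"roll":0,"claw":0.4},{"delta_pos":[0,0,0],"roll":0,"claw":0.4},{"delta_pos":[0,0,0],"roll":0,"claw":0.4},{"delta_pos":[0,0,0],"roll":0,"claw":0.4},{"delta_pos":[0,0,0],"roll":0,"claw":0.4},{"delta_pos":[0,0,0],"roll":0,"claw":0.4}]' 60

```

```text
time: 22.8
tcp_pos: [0.5412, 0.2228, 0.0366]
tool_rot: [-179.8, -0.0, 106.5]
contact_force: [-0.8, 0.1, -0.5]
opening: 0.0856
grasp_force: 0.0
time: 23.2
tcp_pos: [0.5419, 0.2227, 0.0106]
tool_rot: [-179.9, -0.0, 106.4]
contact_force: [0.1, 0.4, -0.3]
opening: 0.0854
grasp_force: 0.0
time: 23.9
tcp_pos: [0.5435, 0.2231, 0.0128]
tool_rot: [179.9, 0.0, 106.4]
contact_force: [-1.3, -0.9, 6.5]
opening: 0.0441
grasp_force: 61.3
```

```bash

python3 -m creep '[{"delta_pos":[0,0,-0.2],"roll":0,"claw":0.4},{"delta_pos":[0,0,-0.4],"roll":0,"claw":0.4},{"delta_pos":[0,0,-0.4],"roll":0,"claw":0.4},{"delta_pos":[0,0,-0.4],"roll":0,"claw":0.4},{"delta_pos":[0,0,-0.4],"roll":0,"claw":0.4},{"delta_pos":[0,0,-0.3],"roll":0,"claw":0.4},{"delta_pos":[0,0,-0.1],"roll":0,"claw":0.4},{"delta_pos":[0,0,0],"roll":0,"claw":0.4},{"delta_pos":[0,0,0],"roll":0,"claw":0.4},{"delta_pos":[0,0,0],"roll":0,"claw":0.4}]' 60
for i in 1 2 3; do python3 -m creep '[{"delta_pos":[0,0,0],"roll":0,"claw":0.4},{"delta_pos":[0,0,0],"roll":0,"claw":0.4},{"delta_pos":[0,0,0],"roll":0,"claw":0.4},{"delta_pos":[0,0,0],"roll":0,"claw":0.4}]' 60; done
python3 -c "
from h import *
go((.614,-.0386,.095),106.5)"
```

```text
time: 24.9
tcp_pos: [0.5421, 0.2228, 0.077]
tool_rot: [-179.9, -0.0, 106.4]
contact_force: [0.1, -0.4, -3.9]
opening: 0.044
grasp_force: 63.2
time: 25.3
tcp_pos: [0.5427, 0.2229, 0.0777]
tool_rot: [-180.0, -0.0, 106.4]
contact_force: [0.5, -0.1, -5.2]
opening: 0.0439
grasp_force: 63.2
time: 25.7
tcp_pos: [0.5428, 0.2229, 0.0778]
tool_rot: [180.0, 0.0, 106.4]
contact_force: [-0.6, 0.2, -4.9]
opening: 0.0438
grasp_force: 63.2
time: 26.1
tcp_pos: [0.5428, 0.2229, 0.0778]
tool_rot: [180.0, 0.0, 106.4]
contact_force: [-0.2, -0.4, -5.3]
opening: 0.0444
grasp_force: 63.2
t 26.1 tcp [0.5428 0.2229 0.0778] rot [180.     0.   106.45] F [-0.2 -0.4 -5.3] open 0.0444 g 63.2 | roll -0.001 shift [-9.03 -0.2  -0.57]
```

The right one weighs about 5 N, so it is the heavier. Carrying it high past the pink part to a spot over the bore.

```bash

python3 -m creep '[{"delta_pos":[0,0,-0.5],"roll":0,"claw":0.4},{"delta_pos":[0,0,-0.7],"roll":0,"claw":0.4},{"delta_pos":[-0.4,0,-0.3],"roll":0,"claw":0.4},{"delta_pos":[-0.8,0,0],"roll":0,"claw":0.4},{"delta_pos":[-1,0,0],"roll":0,"claw":0.4},{"delta_pos":[-1,0,0],"roll":0,"claw":0.4},{"delta_pos":[-1,-0.1,0],"roll":0,"claw":0.4},{"delta_pos":[-1,-0.1,0],"roll":0,"claw":0.4},{"delta_pos":[-1,0,0],"roll":0,"claw":0.4},{"delta_pos":[-1,0,0],"roll":0,"claw":0.4},{"delta_pos":[-0.9,0,0],"roll":0,"claw":0.4},{"delta_pos":[-0.6,0,0],"roll":0,"claw":0.4}]' 60
python3 -m creep '[{"delta_pos":[-0.33,0,0],"roll":0,"claw":0.4},{"delta_pos":[0,0,0.3],"roll":0,"claw":0.4},{"delta_pos":[0,0,0.5],"roll":0,"claw":0.4},{"delta_pos":[0,0,0.4],"roll":0,"claw":0.4},{"delta_pos":[0,0,0.2],"roll":0,"claw":0.4},{"delta_pos":[0,0,0],"roll":0,"claw":0.4},{"delta_pos":[0,0,0],"roll":0,"claw":0.4},{"delta_pos":[0,0,0],"roll":0,"claw":0.4},{"delta_pos":[0,0,0],"roll":0,"claw":0.4}]' 60
python3 -c "
from h import *
go((.614,-.0386,.08),106.5)
s=grab_frame('side')[:,:,::-1];cv2.imwrite('pics/s9.png',s)
print(pix('side',(.614,-.0386,.036)),pix('side',(.614,-.0386,.07)))
g=cv2.cvtColor(s.copy(),6)
b=cv2.cvtColor(cv2.imread('pics/s6f.png'),6)
for v in range(252,264,1):print('bore',v,*b[v,340:372])
for v in range(232,256,2):print(v,*g[v,336:376])"
```

```text
time: 27.3
tcp_pos: [0.6114, -0.0318, 0.1234]
tool_rot: [180.0, 0.1, 106.3]
contact_force: [0.7, -0.2, -4.6]
opening: 0.0438
grasp_force: 63.3
time: 28.2
tcp_pos: [0.6142, -0.0387, 0.0816]
tool_rot: [179.9, 0.0, 106.4]
contact_force: [1.0, 0.3, -3.9]
opening: 0.0441
grasp_force: 63.3
t 28.2 tcp [ 0.6142 -0.0387  0.0816] rot [1.7993e+02 4.0000e-02 1.0645e+02] F [ 1.   0.3 -3.9] open 0.0441 g 63.3 | roll -0.001 shift [ 0.   -0.01  0.05]
[356.55741291 256.92742372] [356.97031598 245.18700142]
bore 252 159 159 158 154 153 154 153 153 154 154 157 171 190 198 210 224 230 233 235 237 239 240 209 148 149 139 115 132 146 147 148 148
bore 253 163 160 163 166 164 176 199 200 205 221 228 230 233 234 236 239 241 241 240 240 240 240 208 148 147 147 142 144 147 148 148 149
bore 254 181 206 215 226 237 242 243 240 237 239 241 241 238 232 218 214 219 220 220 226 234 238 233 190 147 148 150 149 147 148 149 147
bore 255 238 237 241 245 246 247 247 245 241 241 239 226 198 180 160 154 162 160 163 170 185 202 224 227 226 227 191 146 148 149 148 147
bore 256 239 205 211 243 247 247 247 246 243 241 231 181 
[... 2301 characters left out ...]
 138 136 135 136 141 144 146 146 148 145 144
248 157 160 166 170 172 175 175 178 181 183 183 179 179 180 177 174 172 171 172 170 163 155 153 156 154 156 156 155 154 151 147 144 142 142 141 141 156 178 186 200
250 141 138 140 142 151 160 166 170 173 175 173 173 171 149 153 166 169 171 170 170 175 179 175 171 169 177 195 200 210 224 228 231 233 233 238 240 240 240 244 246
252 160 161 161 158 160 160 159 154 151 153 153 152 153 152 155 172 191 197 209 223 230 233 234 237 239 240 240 240 240 234 206 228 239 240 240 240 240 240 238 236
254 158 160 161 164 179 206 214 226 238 242 239 235 236 240 241 241 238 233 219 215 219 220 220 226 235 238 239 240 240 240 240 240 240 225 232 240 225 198 172 167
```

The bore centre in the image is (357.0,257.4). The spigot is centred at column 357.7, about 0.5 mm off the bore axis, with its end about 35 mm above the plate. I'll let it settle and hand in.

```bash

python3 -m creep '[{"delta_pos":[0,0,0],"roll":0,"claw":0.4},{"delta_pos":[0,0,0],"roll":0,"claw":0.4},{"delta_pos":[0,0,0],"roll":0,"claw":0.4},{"delta_pos":[0,0,0],"roll":0,"claw":0.4},{"delta_pos":[0,0,0],"roll":0,"claw":0.4},{"delta_pos":[0,0,0],"roll":0,"claw":0.4}]' 60
python3 -c "
from plant import workorder
print(workorder.close_job())"
```

```text
time: 28.85
tcp_pos: [0.6137, -0.0386, 0.0808]
tool_rot: [-180.0, 0.0, 106.4]
contact_force: [0.3, -1.0, -4.1]
opening: 0.044
grasp_force: 63.3
the job is handed in; nothing more can be done
None
```

Job handed in at 28.9 s: the jig plate is seated flush, the lighter left bushing (about 1.8 N) is back in its pocket, and the arm is holding the heavier right bushing (about 5 N) about 35 mm above the bore and in line to about 1 mm; hand-in returned no verdict.

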